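# Put the car fob away in the latched tilt-out bin

### The job

Put the car fob away in the mail organizer's tilt-out front bin: press the thumb button so that the bin springs open, set the fob down inside the open bin without dropping it from a height, then push the bin shut until its latch snaps and holds it. The organizer is thin sheet steel, so press and push gently, only as hard as the latch needs, and leave the other things on the console where they lie.

Things in the scene. Friction and masses are not known exactly. Their poses are not given: they have to be found in the camera images.
- organizer: White sheet-steel mail organizer, fixed: 200 mm deep, 300 wide, 200 tall. Origin: centre of its underside; x from its front (towards the robot) to its back, y along its width, z up. Front face at x = -100 mm. The bin fills y -105 to 145 of the front bay, the latch post y -150 to -106 (top at z = 132). Letter slots behind the bay: front plate at x = -9, 154 mm high. More than 25 N bends the steel.
- button_top (a point): Centre of the top face of the satin-steel thumb button, 24 mm (x) by 28 mm (y), on top of the latch post, at x = -72, y = -128 mm of the organizer. Unpressed it is 144 mm above the console and 12 mm above the post. Axes as the organizer's.
- button (a joint): How far the button is pressed straight down, in m: 0 released, 0.009 at its hard stop. Its spring takes 2 N to start and 8 N at the stop, and lifts it again when let go; the bin is freed at about 4 to 5 mm (5 to 6 N). More than 20 N damages it.
- bin_rim (a point): Middle of the rolled top edge of the bin's front panel (246 mm wide, 4 mm thick); moves with the bin. Shut: at x = -97.5, y = 20, z = 127 mm of the organizer, panel upright. Its axes turn with the bin: x into the bin, y along its width, z up the panel. In these axes the panel's outer face is at x = -3 mm, the top of the floor at z = -101, the 36 mm high back wall at x = 81. The bin has no cover.
- bin_hinge (a point): Middle of the bin's hinge line, along its lower front edge, 22 mm above the console; axes as bin_rim. When the bin is open, the panel leans 29 degrees towards the robot and the floor rises 29 degrees to the back, so that they form a trough over this line, open from straight above; the rim is then about 50 mm nearer the robot and 114 mm above the console.
- bin (a joint): Tilt of the bin, in rad: 0 shut, 0.50 fully open. A spring drives it open (3 to 5 N at the rim). Over the last 10 mm of the rim's way a sprung latch tongue and two rubber bumpers resist: 10 to 16 N at the rim, rising to the end; the latch engages at about 0 and a hard stop follows at -0.015. Let go too early, it springs open; latched, it stays at 0 to 0.02. More than 25 N bends it.
- fob_c (a point): Centre of the car fob: a black rubbery rounded slab 66 mm long (x), 36 mm wide (y), 16 mm thick (z), about 60 g, lying flat on the console, this point 8 mm above it. A thinner loop and a 22 mm split ring add 28 mm at its -x end.
- wedge: Grey plastic door wedge, 95 x 36 mm, 28 mm high at its thick end; origin at its underside. To be left alone.
- tin: Flat aluminium mint tin, 94 x 62 x 21 mm; origin under its centre. To be left alone.
- tape: Tape measure standing upright, grey plastic, 66 x 34 x 58 mm; origin under its centre. To be left alone.
- coaster: White ceramic coaster, 96 mm across, 8 mm thick; origin under its centre. To be left alone.
- pen: Aluminium pen, 145 mm long, 11 mm thick, lying on the console; origin under its middle. To be left alone.
- case: Grey spectacle case, 160 x 64 x 46 mm; origin under its centre. To be left alone.
- dish: White ceramic dish, 124 mm across, 45 mm high; origin under its centre. To be left alone.
Mind the look-alikes: they are no part of the job. There is more than one size of the part that bears fob_c; the job needs the middle-sized.

How it is judged:
By the outcome, as a careful person would: the job done as asked, in the order asked, and still so for the second after the job is handed in, with the robot touching nothing.
It also fails if it takes over 72 s, if anything falls off the work surface, if the arm or the gripper's body presses on something with over 40 N, if the wrist force passes 120 N, or if a joint passes its speed limit or range.

### The arm

A 6-joint arm with a two-finger parallel gripper is mounted at the origin on the work surface. World frame = base frame: x ahead of the robot, y to its left, z up, the work surface at z = 0. Lengths are in mm, angles in rad, forces in N, time in s.
With the tool pointing down it reaches from about 400 to 925 mm from the base axis. Payload 12.5 kg.
Tool frame: the origin (TCP) lies at the centre of the arm's flange, where the gripper is bolted on; the fingertips stand 190 mm ahead of it and the grasp point (between the pads) lies 171 mm ahead of it; z points along the fingers, y is the line along which they close (so a half turn about z gives the same grasp; the last joint's range is limited). The gripper opens to 95 mm and grips with 3 to 60 N. Pads are 20 mm wide; open, the fingers measure 119 mm over their backs; the gripper's body (75 mm by 180 mm) begins 59 mm behind the grasp point.
Start: joints at [-1.252, 0.491, 1.559, -0, 1.092, -0.106], TCP at [257.605, -569.442, 404.761] pointing down, gripper open.
Joint ranges: [-3.1, 3.1], [-0.84, 2.19], [0.05, 2.79], [-1.13, 4.28], [0.06, 2.93], [-2.69, 2.69]. Speed limits (rad/s): [2.22, 2.22, 2.79, 3.14, 3.14, 3.14].

### API

Orientations are given as [roll, pitch, yaw] about the fixed x, y, z axes, in that order (R = Rz(yaw) Ry(pitch) Rx(roll)).
In Python, from cell import env, read_camera, search_frame, cut_out gives the robot as it stands. The module is installed in compiled form; this text tells all that it offers.
- The arm moves only by the tool move_arm, never from a script. Its argument "commands" is a list of rows, each a list of 3 entries, a list of its own where there are three numbers: the shift along the world's x, y, z normalised to -1 to 1, where 1 is 0.03 m, then the turn about the world's z normalised to -1 to 1, where 1 is 0.08 rad, then the opening, from -1 (shut) to 1 (fully open), so that 0 is half open. A call has 1 to 20 rows; each row shifts and turns the commanded pose from where the row before left it; what a row does not reach is not made up. A row lasts 1/12 s, in which the tool goes at most 41.7 mm and 7.16 degrees, less where a joint would pass 70% of its speed; a pose out of reach is approached as far as the arm can. A call with a number of a shift or a turn outside -1 to 1 is refused whole. A call with a gripper value outside its range is refused whole. The fingers move at their own pace and stop on an object; the grip force is fixed at half the most. Time passes only in rows, so rows that do not move let the fingers close. It gives the time, the measured TCP pose, the force, the opening and the grip force at its end, in the units of the state.
- env.state(): the state, without advancing time (a new reading comes with each control period).
- read_camera(name): name is "side" or "top" or "wrist"; returns a dict with "image" (400x640x3 uint8, red, green, blue), "fx", "fy", "cx", "cy" (pixels), "rvec" (rotation vector, rad) and "tvec" (3), from world to camera coordinates, as OpenCV has them. Camera axes: x right, y down, z forward; pixel columns grow to the right and rows downward; lengths in mm; the calibration is good to about 2 mm. The wrist camera is an equidistant fisheye: a pixel r from the principal point sees the ray r / f radians off the axis. A picture is of the moment at which its call begins. There is no depth.
- env.job_done(): hands the job in; it is judged then, once.
Trained networks look in a picture, given as the dict that the camera call returned (one of the last four; its "shot" number tells which), for a name from the list of things; names that differ only in an ending like _2 or _b are one class to them, and where a whole thing is asked for, a point or a joint stands for the part that bears it (a point fixed in the world has none). Each returns a list of dicts, best first, with "confidence" (0 to 1); they miss things now and then, are a little off and sometimes report something else, mostly with a low value. They report only what shows in the picture. A call takes as long as a camera call. They do not tell look-alikes from the thing itself.
- search_frame(thing, picture): "at" ([column, row] in pixels, amid what is visible of it).
- cut_out(thing, picture): "region" (400x640 bool, what is visible of it) and "at" ([column, row] in pixels, amid what is visible of it).
The state is a dict: "t": time; "joints": joint angles; "qvel": joint speeds; "tau": joint torques, N m; "eef_pos": TCP position; "tcp_rot": TCP orientation; "ft_force": force on the tool from outside, world axes, zero at the start; "moment": the same for the moment, N m; "opening": opening from 0.0 (shut) to 1.0 (fully open); "grip_force": force on a finger pad.
Only numpy, scipy, OpenCV 4.12 (cv2) and the standard library are available. Lean on these libraries where they do the work, as an engineer would, in place of code of your own. Each camera call takes 0.05 s, during which the arm holds its last target. There are 200 camera calls.

## Working session

There is one attempt and no reset: what is moved stays moved. The work goes in short steps, Python scripts to look and compute and a tool call to move; the robot and the scene stay as the last step left them, time stands still between calls to the robot, and variables do not carry over. Pictures are saved under pics/ and viewed, at most 10 in all, crops included, and the job is handed in when it is done.

Besides the shell and the picture viewer there is one more tool, called after "Request:" in YAML: its name, and indented under it one key for each argument. move_arm: Moves the arm, as the interface text tells. Its arguments: {"type":"object","properties":{"commands":{"type":"array","items":{"type":"array"}}},"required":["commands"]}

```bash
mkdir -p pics
cat > h.py <<'E'
import numpy as np, cv2
from cell import env, read_camera, search_frame, cut_out
def shot(n,f=None):
    p=read_camera(n)
    if f: cv2.imwrite('pics/'+f,p['image'][:,:,::-1])
    return p
def ray(p,uv):
    R=cv2.Rodrigues(np.array(p['rvec'],float))[0];t=np.array(p['tvec'],float).ravel()
    x=(uv[0]-p['cx'])/p['fx'];y=(uv[1]-p['cy'])/p['fy']
    if p.get('fish'):
        r=np.hypot(x,y);s=np.sin(r)/max(r,1e-9);d=np.array([x*s,y*s,np.cos(r)])
    else: d=np.array([x,y,1.])
    return -R.T@t,R.T@d
def onz(p,uv,z):
    c,d=ray(p,uv);return c+d*(z-c[2])/d[2]
def proj(p,X):
    R=cv2.Rodrigues(np.array(p['rvec'],float))[0];t=np.array(p['tvec'],float).ravel()
    c=R@np.array(X,float)+t
    if p.get('fish'):
        r=np.hypot(c[0],c[1]);th=np.arctan2(r,c[2]);k=th/max(r,1e-9);return np.array([p['cx']+p['fx']*c[0]*k,p['cy']+p['fy']*c[1]*k])
    return np.array([p['cx']+p['fx']*c[0]/c[2],p['cy']+p['fy']*c[1]/c[2]])
E
python3 - <<'E'
from h import *
for n in('top','side','wrist'):
    p=shot(n,n+'0.png'); p['fish']=n=='wrist'
    print(n,ray(p,(320,200)))
    zs=dict(organizer=100,button_top=144,bin_rim=127,fob_c=8,tin=10,tape=30,coaster=8,pen=6,case=30,dish=30,wedge=14)
    for k,z in zs.items():
        for r in search_frame(k,p)[:4]:
            if r['confidence']>.3: print(k,round(r['confidence'],2),np.round(r['at']),np.round(onz(p,r['at'],z)))
print(env.state())
E
```

```text
top (array([ 305.71385285,   20.50445572, 1284.06762835]), array([ 0.17142009,  0.01372221, -0.98519048]))
organizer 0.89 [340. 142.] [688. -22. 100.]
bin_rim 0.58 [335. 169.] [598.  -7. 127.]
fob_c 0.97 [189. 277.] [284. 445.   8.]
fob_c 0.76 [223. 222.] [456. 346.   8.]
fob_c 0.74 [187. 227.] [442. 461.   8.]
tin 0.68 [256. 250.] [369. 237.  10.]
tape 0.81 [414. 242.] [ 392. -249.   30.]
coaster 0.74 [330. 235.] [417.   7.   8.]
pen 0.49 [366. 227.] [ 440. -108.    6.]
case 0.73 [207. 162.] [647. 401.  30.]
dish 0.61 [458. 163.] [ 641. -397.   30.]
wedge 0.67 [445. 213.] [ 484. -353.   14.]
side (array([-206.34810904,  804.31109094, 1005.47471909]), array([ 0.50135524, -0.55965594, -0.66001665]))
organizer 0.66 [287. 167.] [666. -14. 100.]
button_top 0.39 [331. 151.] [ 575. -122.  144.]
bin_rim 0.8 [299. 190.] [534.  67. 127.]
fob_c 0.9 [269. 352.] [285. 441.   8.]
fob_c 0.72 [253. 290.] [447. 345.   8.]
fob_c 0.63 [212. 322.] [451. 477.   8.]
tin 0.69 [297. 283.] [375. 251.  10.]
tin 0.38 [363. 206.] [ 429. -107.   10.]
coaster 0.58 [342. 230.] [411.  16.   8.]
pen 0.65 [363. 206.
[... 381 characters left out ...]
1 [132.   7.] [ 368. -260.   30.]
{'t': 1.8, 'joints': array([-1.25158836e+00,  4.90934482e-01,  1.55885472e+00,  8.12847668e-06,
        1.09167400e+00, -1.05573207e-01]), 'qvel': array([ 0.00023813, -0.00071991, -0.00076977, -0.00050205, -0.0005245 ,
        0.00054486]), 'tau': array([ 2.71583049e-04, -6.12466192e+01, -2.58426028e+01,  6.92499499e-02,
        4.46429697e-02, -8.05085705e-06]), 'eef_pos': array([ 257.61969017, -569.46118619,  404.75512647]), 'tcp_rot': array([3.14146317e+00, 6.46694278e-06, 4.24777424e-01]), 'ft_force': array([-0.18678304, -0.01272913, -0.25994941]), 'moment': array([ 0.00609177,  0.01894612, -0.04393283]), 'grip_force': 0.0, 'opening': 0.9972185077329931}
```

Run:
```python
import cv2
a=cv2.imread('pics/top0.png')[110:300,140:500]; cv2.imwrite('pics/a.png',cv2.resize(a,None,fx=2.2,fy=2.2,interpolation=2))
b=cv2.imread('pics/side0.png')[110:380,160:440]; cv2.imwrite('pics/b.png',cv2.resize(b,None,fx=2.2,fy=2.2,interpolation=2))
```

```text
(no output)
```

View pics/a.png

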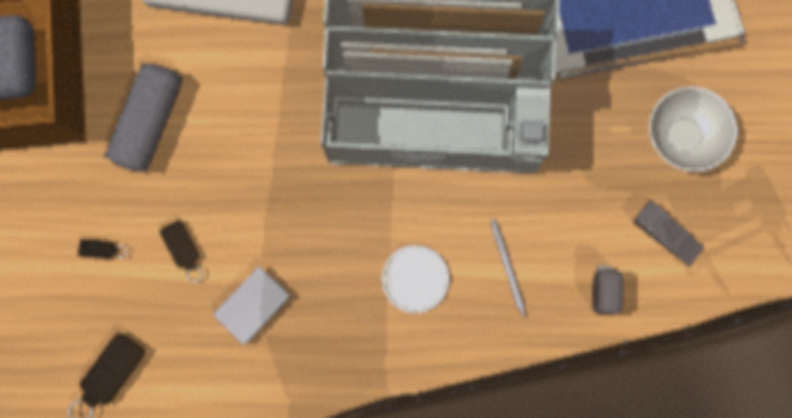

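View pics/b.png

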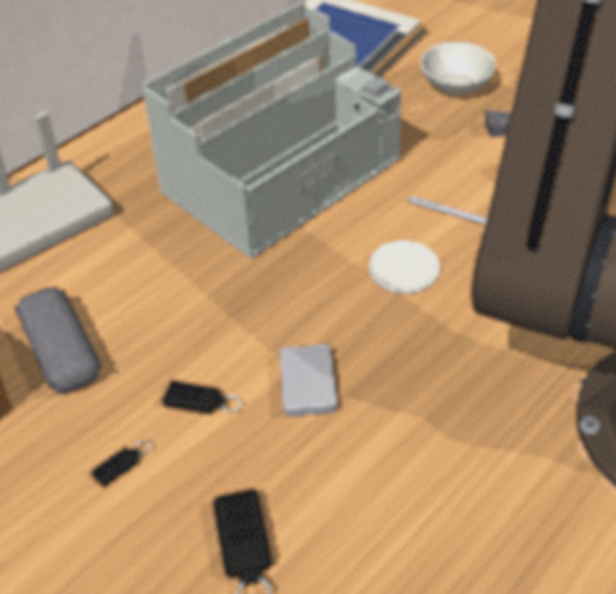

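Top view: middle-sized fob at about (223,222), its ring toward the lower right. The organizer stands around (340,142), with the button at about (382,169) in top and (332,150) in side. Next I measure the organizer pose from corners and the fob from its mask.

Run:
```python
from h import *
from scipy.optimize import least_squares
t=shot('top');s=shot('side')
obs=[(s,(274.5,225),(-100,150,0)),(s,(341.8,184),(-100,-150,0)),(s,(232.7,194),(100,150,0)),(s,(332,150),(-72,-128,144)),(t,(382.2,169.5),(-72,-128,144))]
def P(v,q):
    c,n=np.cos(v[2]),np.sin(v[2]);return (v[0]+c*q[0]-n*q[1],v[1]+n*q[0]+c*q[1],q[2])
f=lambda v:np.concatenate([proj(p,P(v,q))-uv for p,uv,q in obs])
r=least_squares(f,(690,-10,0),x_scale=(10,10,.1));print(r.x,np.round(r.fun,1).tolist())
print('button',P(r.x,(-72,-128,144)),'rim',P(r.x,(-97.5,20,127)))
for p in(t,s):
  for d in cut_out('fob_c',p)[:3]:
    ys,xs=np.nonzero(d['region']); X=np.array([onz(p,(x,y),10)[:2] for x,y in zip(xs,ys)],np.float32)
    (c,wh,a)=cv2.minAreaRect(X); m=X.mean(0);w,v=np.linalg.eigh(np.cov(X.T))
    print(round(d['confidence'],2),len(xs),np.round(c),np.round(wh),round(a),'mean',m.round(),np.degrees(np.arctan2(v[1,1],v[0,1])).round(), (4*w**.5).round())
```

```text
[ 6.72271698e+02 -2.17440604e+01 -9.31240517e-02] [-2.2, 1.3, 0.3, -1.1, 0.9, 1.2, -0.0, -3.4, 0.1, 1.3]
button (np.float64(588.6810094405176), np.float64(-142.4942027604982), 144) rim (np.float64(577.0539466747309), np.float64(7.235758875242716), 127)
0.77 546 [283. 443.] [ 54. 108.] 55 mean [285. 441.] 146.0 [ 58. 117.]
0.7 135 [457. 470.] [52. 26.] 90 mean [457. 472.] 84.0 [30. 59.]
0.57 242 [461. 350.] [77. 34.] 27 mean [462. 350.] -154.0 [38. 84.]
0.65 204 [449. 475.] [30. 56.] 0 mean [448. 477.] 91.0 [32. 59.]
0.64 865 [269. 450.] [ 52. 130.] 56 mean [278. 444.] 145.0 [ 56. 122.]
0.55 350 [453. 353.] [78. 42.] 29 mean [455. 354.] -153.0 [46. 85.]
```

Request:
move_arm:
  commands:
    - [[0.55,0.71,0],-0.4,-1]
    - [[0.55,0.71,0],-0.4,-1]
    - [[0.55,0.71,0],-0.4,-1]
    - [[0.55,0.71,0],-0.4,-1]
    - [[0.55,0.71,0],-0.4,-1]
    - [[0.55,0.71,0],-0.4,-1]
    - [[0.55,0.71,0],-0.4,-1]
    - [[0.55,0.71,0],-0.4,-1]
    - [[0.55,0.71,0],-0.4,-1]
    - [[0.55,0.71,0],-0.4,-1]
    - [[0.55,0.71,0],-0.4,-1]
    - [[0.55,0.71,0],-0.4,-1]
    - [[0.55,0.71,0],-0.4,-1]
    - [[0.55,0.71,0],-0.4,-1]
    - [[0.55,0.71,0],-0.4,-1]
    - [[0.55,0.71,0],-0.4,-1]
    - [[0,0,0],0,-1]
    - [[0,0,0],0,-1]

```text
t: 3.5
eef_pos: [522.1, -227.8, 404.7]
tcp_rot: [3.141, 0.0, -0.085]
ft_force: [0.7, 0.3, 0.3]
opening: 0.002
grip_force: 0.0
```

Run:
```python
from h import *
p=shot('wrist','w1.png');p['fish']=True
print(ray(p,(p['cx'],p['cy'])))
for k,z in dict(button_top=144,bin_rim=127,organizer=100).items():
    for r in cut_out(k,p)[:2]: print(k,round(r['confidence'],2),np.round(r['at']),np.round(onz(p,r['at'],z)))
for q in ((589,-142,144),(577,7,127)): print(proj(p,q))
```

```text
(array([ 603.07311634, -233.58091851,  385.08320733]), array([-0.285245  ,  0.02328211, -0.95817182]))
button_top 0.6 [205. 131.] [ 593. -143.  144.]
bin_rim 0.59 [117. 133.] [605. -42. 127.]
organizer 0.67 [127.  79.] [659. -44. 100.]
[204.40445128 136.04143251]
[ 87.10555243 167.17270401]
```

View pics/w1.png

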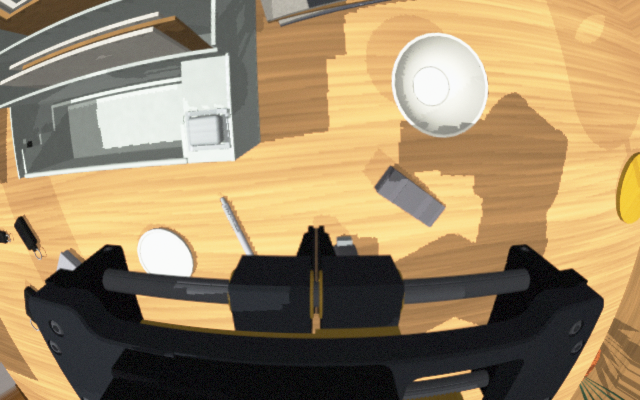

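Wrist view: button at (205,130), post right corner at (235,160), bin rim from (20,177) to (185,163). The gripper body is long along its closing line.

Request:
move_arm:
  commands:
    - [[0.47,0.57,0],0,-1]
    - [[0.47,0.57,0],0,-1]
    - [[0.47,0.57,0],0,-1]
    - [[0.47,0.57,0],0,-1]
    - [[0.49,0.55,0],0,-1]
    - [[0,0,-0.6],0,-1]
    - [[0,0,-0.6],0,-1]
    - [[0,0,-0.5],0,-1]
    - [[0,0,-0.3],0,-1]
    - [[0,0,0],0,-1]
    - [[0,0,0],0,-1]

```text
t: 4.62
eef_pos: [592.7, -144.4, 344.9]
tcp_rot: [3.142, 0.0, -0.088]
ft_force: [-0.1, 0.6, 0.3]
opening: 0.005
grip_force: 0.0
```

Run:
```python
from h import *
p=shot('side','s1.png')
b=p['image'][100:230,220:400,::-1]; cv2.imwrite('pics/s1c.png',cv2.resize(b,None,fx=4,fy=4,interpolation=2))
s=env.state();print(s['eef_pos'],s['ft_force'])
w=shot('wrist','w2.png');w['fish']=True
for q in((20,177),(182,164)): pass
```

```text
[ 592.74980344 -144.29694971  345.47670494] [-0.60561602 -0.80011746  0.29660535]
```

View pics/s1c.png

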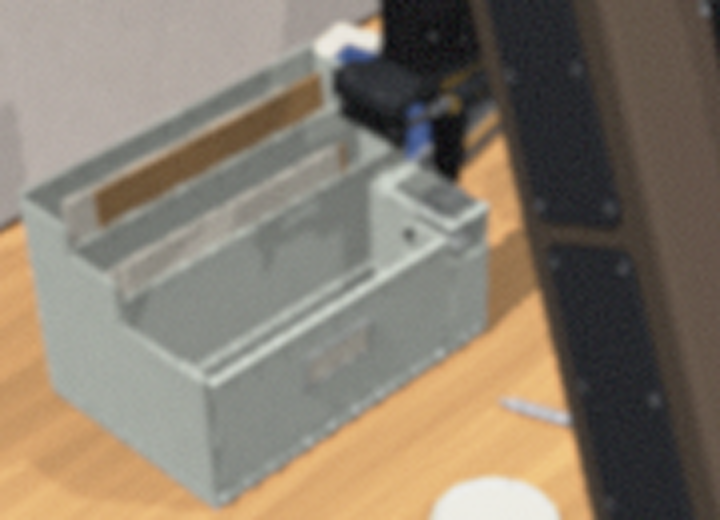

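Side view: fingertips at about (425,150) in the crop, right above the button at (440,185). I press in small steps.

Request:
move_arm:
  commands:
    - [[0,0,-0.15],0,-1]
    - [[0,0,-0.1],0,-1]
    - [[0,0,-0.05],0,-1]
    - [[0,0,-0.05],0,-1]
    - [[0,0,-0.04],0,-1]
    - [[0,0,0],0,-1]

```text
t: 5.22
eef_pos: [592.7, -143.7, 333.0]
tcp_rot: [3.141, 0.0, -0.087]
ft_force: [-1.4, -0.9, 2.5]
opening: 0.006
grip_force: 1.2
```

Request:
move_arm:
  commands:
    - [[0,0,-0.05],0,-1]
    - [[0,0,-0.05],0,-1]
    - [[0,0,0],0,-1]

```text
t: 5.47
eef_pos: [592.7, -143.7, 329.9]
tcp_rot: [3.141, -0.0, -0.087]
ft_force: [-0.7, 0.2, 5.1]
opening: 0.003
grip_force: 2.3
```

Request:
move_arm:
  commands:
    - [[0,0,-0.05],0,-1]
    - [[0,0,-0.03],0,-1]
    - [[0,0,0],0,-1]

```text
t: 5.72
eef_pos: [592.7, -143.7, 327.8]
tcp_rot: [3.141, -0.0, -0.087]
ft_force: [-2.0, 0.4, 6.4]
opening: 0.005
grip_force: 3.0
```

Request:
move_arm:
  commands:
    - [[0,0,0.3],0,-1]
    - [[0,0,0.7],0,-1]
    - [[0,0,1],0,-1]
    - [[0,0,1],0,-1]
    - [[-0.5,0.4,0],0.3,1]
    - [[-0.5,0.8,0],0.5,1]
    - [[-0.5,0.8,0],0.5,1]
    - [[-0.5,0.8,0],0.5,1]
    - [[-0.5,0.8,0],0.5,1]
    - [[-0.5,0.8,0],0.5,1]
    - [[-0.4,0.8,0],0.5,1]
    - [[-0.3,0.8,0],0.5,1]
    - [[-0.2,0.8,0],0.5,1]
    - [[-0.2,0.8,0],0.5,1]

```text
t: 6.88
eef_pos: [469.1, 85.3, 418.2]
tcp_rot: [3.141, -0.001, 0.299]
ft_force: [0.6, 0.5, 0.8]
opening: 0.647
grip_force: 0.0
```

Run:
```python
from h import *
p=shot('side','s2.png');t=shot('top','t2.png')
b=p['image'][100:230,220:400,::-1]; c=t['image'][120:200,270:410,::-1]
B=cv2.resize(b,(540,390),interpolation=2);C=cv2.resize(c,(700,400),interpolation=2)[:, :]
C=cv2.resize(C,(350,200));v=np.zeros((590,540,3),np.uint8);v[:390]=B;v[390:,:350]=C;cv2.imwrite('pics/v2.png',v)
```

```text
(no output)
```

View pics/v2.png

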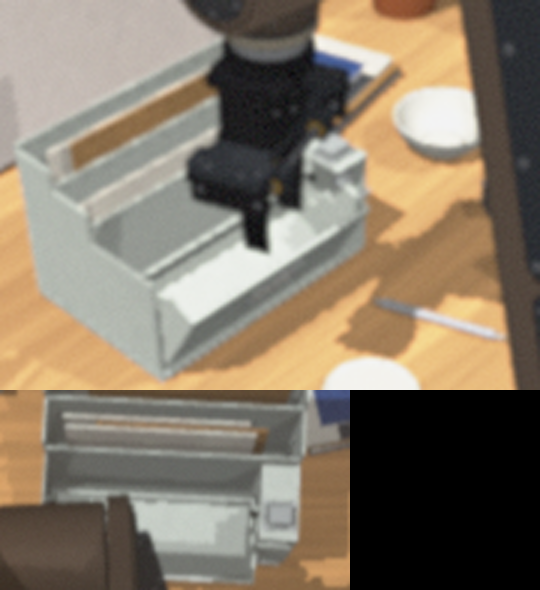

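Bin sprang open (panel leans out, both views). On to the fob.

Request:
move_arm:
  commands:
    - [[-0.04,0.89,-0.2],0.2,1]
    - [[-0.04,0.89,-0.2],0.2,1]
    - [[-0.04,0.89,-0.2],0.2,1]
    - [[-0.04,0.89,-0.2],0.2,1]
    - [[-0.04,0.89,-0.2],0.2,1]
    - [[-0.04,0.89,-0.2],0.2,1]
    - [[-0.04,0.89,-0.2],0.2,1]
    - [[-0.04,0.89,-0.2],0.2,1]
    - [[-0.04,0.89,-0.2],0.2,1]
    - [[-0.04,0.89,-0.2],0.2,1]
    - [[0,0,0],0.1,1]
    - [[0,0,0],0,1]

```text
t: 7.98
eef_pos: [457.8, 351.8, 357.3]
tcp_rot: [3.141, 0.001, 0.466]
ft_force: [-0.2, 0.9, -0.3]
opening: 1.001
grip_force: 0.0
```

Run:
```python
from h import *
p=shot('wrist','w3.png');p['fish']=True
s=env.state();print(s['eef_pos'],s['tcp_rot'])
for d in cut_out('fob_c',p)[:3]:
    ys,xs=np.nonzero(d['region']); X=np.array([onz(p,(x,y),14)[:2] for x,y in zip(xs,ys)],np.float32)
    (c,wh,a)=cv2.minAreaRect(X); m=X.mean(0);w,v=np.linalg.eigh(np.cov(X.T))
    print(round(d['confidence'],2),np.round(d['at']),len(xs),np.round(c),np.round(wh),round(a),'mean',m.round(),np.degrees(np.arctan2(v[1,1],v[0,1])).round(), (4*w**.5).round())
```

```text
[457.85962704 351.01931346 357.55460847] [3.14129969e+00 6.10017161e-04 4.64937188e-01]
0.87 [320. 179.] 2175 [452. 347.] [92. 36.] 28 mean [461. 351.] -152.0 [40. 89.]
0.86 [217. 135.] 1210 [456. 463.] [70. 29.] 87 mean [457. 470.] 87.0 [31. 64.]
0.67 [188. 255.] 552 [306. 451.] [22. 77.] 71 mean [302. 449.] 157.0 [20. 78.]
```

View pics/w3.png

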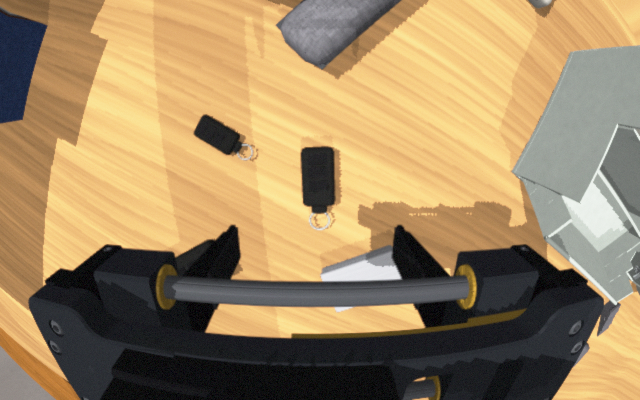

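Wrist view: middle fob at (318,178), ring below at (320,218), centred between the fingers; tin corner well clear at (350,280).

Request:
move_arm:
  commands:
    - [[0.1,0.03,-0.7],0.15,1]
    - [[0.1,0.03,-0.7],0.15,1]
    - [[0,0,-0.8],0,1]
    - [[0,0,-0.8],0,1]
    - [[0,0,-0.8],0,1]
    - [[0,0,-0.7],0,1]
    - [[0,0,-0.5],0,1]
    - [[0,0,-0.3],0,1]
    - [[0,0,-0.12],0,1]
    - [[0,0,0],0,1]
    - [[0,0,0],0,1]

```text
t: 9.0
eef_pos: [464.1, 352.8, 195.9]
tcp_rot: [3.142, -0.001, 0.488]
ft_force: [-0.9, -0.6, 0.0]
opening: 0.999
grip_force: 0.0
```

Request:
move_arm:
  commands:
    - [[0,0,-0.05],0,-1]
    - [[0,0,0],0,-1]
    - [[0,0,0],0,-1]
    - [[0,0,0],0,-1]
    - [[0,0,0],0,-1]
    - [[0,0,0],0,-1]
    - [[0,0,0],0,-1]
    - [[0,0,0],0,-1]
    - [[0,0,0],0,-1]
    - [[0,0,0],0,-1]

```text
t: 9.83
eef_pos: [463.7, 353.1, 193.5]
tcp_rot: [3.141, 0.0, 0.489]
ft_force: [0.1, 0.9, 0.4]
opening: 0.378
grip_force: 30.0
```

Request:
move_arm:
  commands:
    - [[0,0,0.2],0,-1]
    - [[0,0,0.4],0,-1]
    - [[0,0,0.5],0,-1]
    - [[0,0,0.5],0,-1]
    - [[0,0,0.5],0,-1]
    - [[0,0,0.6],0,-1]
    - [[0,0,0.6],0,-1]
    - [[0,0,0.6],0,-1]
    - [[0,0,0.6],0,-1]
    - [[0,0,0.6],0,-1]
    - [[0,0,0.6],0,-1]
    - [[0,0,0.3],0,-1]
    - [[0,0,0],0,-1]

```text
t: 10.92
eef_pos: [463.6, 353.0, 376.2]
tcp_rot: [-3.141, -0.004, 0.489]
ft_force: [-0.0, 0.2, -0.9]
opening: 0.376
grip_force: 30.0
```

Run:
```python
from h import *
from scipy.optimize import least_squares
t=shot('top','t3.png');s=shot('side','s3.png')
obs=[(s,(274.8,225.4),(-100,150,0)),(s,(341.7,183.6),(-100,-150,0)),(s,(332,150),(-72,-128,144)),(t,(382.2,169.7),(-72,-128,144)),
 (t,(288,144),(-9,150,154)),(t,(390,148),(-9,-150,154)),(s,(273.3,193.3),(-100,150,132))]
def P(v,q):
    c,n=np.cos(v[2]),np.sin(v[2]);return (v[0]+c*q[0]-n*q[1],v[1]+n*q[0]+c*q[1],q[2])
f=lambda v:np.concatenate([proj(p,P(v,q))-uv for p,uv,q in obs])
r=least_squares(f,(690,-10,0),x_scale=(10,10,.1),loss='soft_l1');print(r.x,np.round(f(r.x),1).tolist())
for n,q in dict(button=(-72,-128,144),rimopen=(-148,20,114),vertex=(-98.5,20,26),plate=(-9,20,154)).items(): print(n,np.round(P(r.x,q),1))
for p in(t,s):
  for d in search_frame('bin_rim',p)[:2]: print(d, proj(p,P(r.x,(-148,20,114))))
# composite w/ overlay
im=[]
for p in(t,s):
  a=p['image'][:,:,::-1].copy()
  for q in [(-148,143,114),(-148,-103,114),(-9,150,154),(-9,-150,154),(-100,150,132),(-100,-150,132)]:
    u=proj(p,P(r.x,q));cv2.circle(a,tuple(int(x*16) for x in u),16,(0,0,255),-1,shift=4)
  im.append(a)
A=cv2.resize(im[0][125:195,270:410],(560,280),interpolation=2);B=cv2.resize(im[1][120:230,225:365],(400,314),interpolation=2)
v=np.zeros((594,560,3),np.uint8);v[:280]=A;v[280:,:400]=B;cv2.imwrite('pics/v3.png',v)
```

```text
[ 6.69025115e+02 -1.93152214e+01 -4.95137146e-02] [0.2, 2.2, 0.2, -1.4, -0.3, -3.8, 0.5, 0.4, -0.7, -0.2, 1.4, 0.3, -1.7, 1.1]
button [ 590.8 -143.6  144. ]
rimopen [522.2   8.  114. ]
vertex [571.6   5.5  26. ]
plate [661.    1.1 154. ]
{'at': [332.3, 176.0], 'confidence': 0.89} [329.85579948 195.63575008]
{'at': [302.0, 187.3], 'confidence': 0.64} [316.02035259 185.65663926]
{'at': [187.1, 262.7], 'confidence': 0.38} [316.02035259 185.65663926]
```

View pics/v3.png

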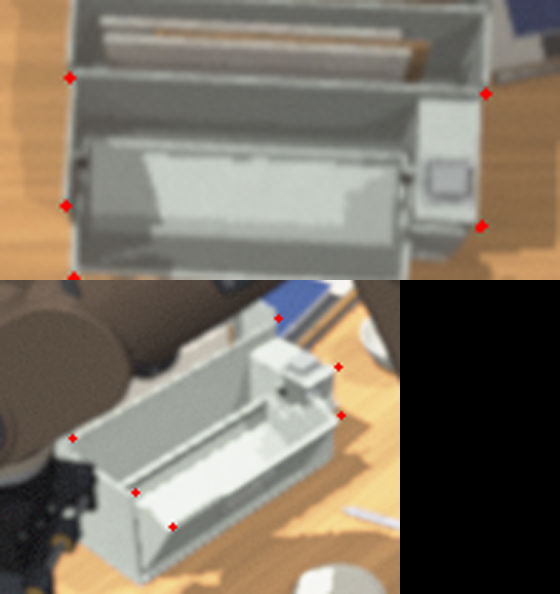

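Overlay matches: plate ends at (70,77)/(486,93), post corner (482,226), rim just above the predicted (75,277). I carry the fob over the bin, turned so it lies along the bin's width.

Request:
move_arm:
  commands:
    - [[0.31,-0.806,0],0.92,-1]
    - [[0.31,-0.806,0],0.92,-1]
    - [[0.31,-0.806,0],0.92,-1]
    - [[0.31,-0.806,0],0.92,-1]
    - [[0.31,-0.806,0],0.92,-1]
    - [[0.31,-0.806,0],0.92,-1]
    - [[0.31,-0.806,0],0.92,-1]
    - [[0.31,-0.806,0],0.92,-1]
    - [[0.31,-0.806,0],0.92,-1]
    - [[0.31,-0.806,0],0.92,-1]
    - [[0.31,-0.806,0],0.92,-1]
    - [[0.31,-0.806,0],0.92,-1]
    - [[0.31,-0.806,0],0.92,-1]
    - [[0.31,-0.806,0],0.92,-1]
    - [[0,0,0],0,-1]
    - [[0,0,0],0,-1]

```text
t: 12.45
eef_pos: [594.1, 13.5, 372.3]
tcp_rot: [-3.14, -0.0, 1.516]
ft_force: [-0.2, 0.3, -1.3]
opening: 0.377
grip_force: 30.0
```

Request:
move_arm:
  commands:
    - [[0,0,-0.5],0,-1]
    - [[0,0,-0.7],0,-1]
    - [[0,0,-0.6],0,-1]
    - [[0,0,-0.5],0,-1]
    - [[0,0,-0.3],0,-1]
    - [[0,0,-0.2],0,-1]
    - [[0,0,0],0,-1]
    - [[0,0,0],0,-1]

```text
t: 13.12
eef_pos: [594.0, 14.9, 289.8]
tcp_rot: [3.141, 0.0, 1.519]
ft_force: [-0.4, 0.3, -0.3]
opening: 0.376
grip_force: 30.0
```

Run:
```python
from h import *
s=shot('side','s4.png');w=shot('wrist','w4.png')
B=cv2.resize(s['image'][90:230,225:375,::-1],(600,560),interpolation=2);cv2.imwrite('pics/v4.png',B)
```

```text
(no output)
```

View pics/v4.png

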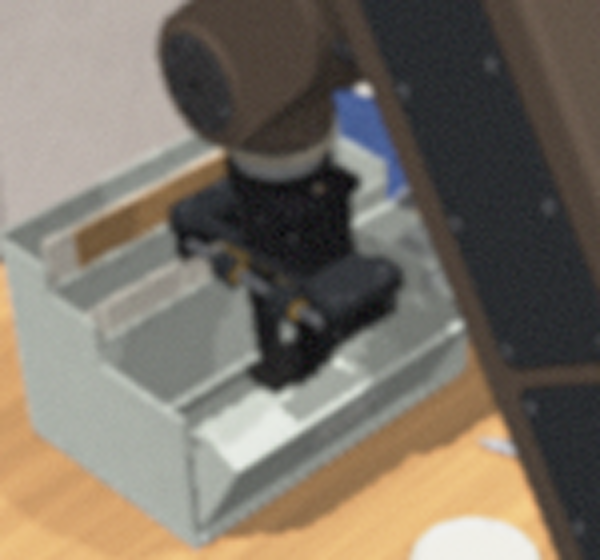

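Side view: fob between the fingers at (275,375), above the open bin; rear end of the gripper body at (190,235), near the first letter. I triangulate that letter's top corner before lowering.

Run:
```python
from h import *
t=shot('top');s=shot('side')
def tri(a,b):
    c1,d1=ray(t,a);c2,d2=ray(s,b);M=np.stack([d1,-d2],1);k=np.linalg.lstsq(M,c2-c1,rcond=None)[0]
    A=c1+k[0]*d1;B=c2+k[1]*d2;return A,B
c,n=np.cos(-.0495),np.sin(-.0495)
for a in((295.5,135),(296,129.5)):
  A,B=tri(a,(248.8,168));m=(A+B)/2;q=m[:2]-[669,-19.3];print(m.round(),np.linalg.norm(A-B).round(1),'org',(c*q[0]+n*q[1]).round(),(-n*q[0]+c*q[1]).round())
```

```text
[697. 109. 150.] 3.2 org 21.0 129.0
[711. 104. 142.] 8.5 org 36.0 126.0
```

Request:
move_arm:
  commands:
    - [[-0.13,0,-0.15],0,-1]
    - [[0,0,-0.15],0,-1]
    - [[0,0,-0.13],0,-1]
    - [[0,0,-0.1],0,-1]
    - [[0,0,-0.1],0,-1]
    - [[0,0,0],0,-1]

```text
t: 13.82
eef_pos: [590.0, 14.5, 269.9]
tcp_rot: [-3.141, -0.0, 1.519]
ft_force: [0.7, 0.5, -0.4]
opening: 0.376
grip_force: 30.0
```

Request:
move_arm:
  commands:
    - [[0,0,-0.05],0,-1]
    - [[0,0,0],0,-1]
    - [[0,0,0],0,-0.1]
    - [[0,0,0],0,-0.1]
    - [[0,0,0],0,-0.1]
    - [[0,0,0],0,-0.1]
    - [[0,0,0],0,-0.1]
    - [[0,0,0],0,-0.1]
    - [[0,0,0],0,-0.1]

```text
t: 14.57
eef_pos: [590.0, 14.5, 269.2]
tcp_rot: [3.141, -0.0, 1.519]
ft_force: [0.5, -0.6, 0.9]
opening: 0.45
grip_force: 0.0
```

Request:
move_arm:
  commands:
    - [[0,0,0.3],0,-0.1]
    - [[0,0,0.5],0,-0.1]
    - [[0,0,0.8],0,-0.1]
    - [[0,0,0.8],0,-0.1]
    - [[-0.3,0,0.3],-1,-0.1]
    - [[-0.7,0,0],-1,-1]
    - [[-0.9,0,0],-1,-1]
    - [[-0.9,0,0],-1,-1]
    - [[-0.9,0,0],-1,-1]
    - [[-0.6,0,0],-1,-1]
    - [[0,0,0],-1,-1]
    - [[0,0,0],0,-1]
    - [[0,0,0],0,-1]

```text
t: 15.65
eef_pos: [461.2, 14.5, 350.8]
tcp_rot: [3.14, -0.001, 0.962]
ft_force: [-0.3, -0.1, 0.1]
opening: 0.008
grip_force: 0.0
```

Run:
```python
from h import *
t=shot('top','t5.png');s=shot('side','s5.png');w=shot('wrist','w5.png');w['fish']=True
for p in(t,s,w):
  for d in search_frame('fob_c',p)[:4]: print(round(d['confidence'],2),np.round(d['at']),onz(p,d['at'],45).round())
v=np.zeros((590,640,3),np.uint8);v[:400]=w['image'][:,:,::-1];v[400:,:240]=cv2.resize(s['image'][120:215,245:365,::-1],(240,190));v[400:,250:530]=cv2.resize(t['image'][125:220,270:410,::-1],(280,190))
cv2.imwrite('pics/v5.png',v)
```

```text
0.79 [192. 276.] [288. 423.  45.]
0.6 [188. 224.] [445. 446.  45.]
0.87 [270. 353.] [263. 456.  45.]
0.61 [214. 322.] [422. 487.  45.]
0.36 [278. 167.] [737. -43.  45.]
0.91 [38. 17.] [307. 404.  45.]
```

View pics/v5.png

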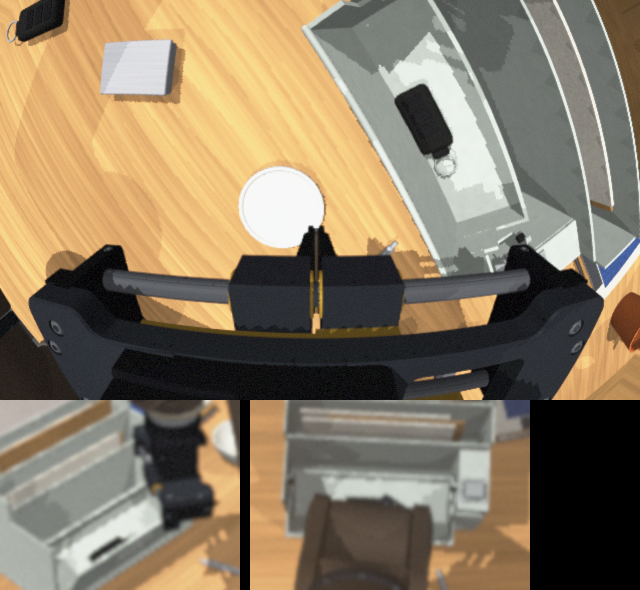

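Fob lies in the bin, body at (425,120) and ring at (445,165) of the wrist view, all inside the rim and walls. I turn the gripper and come in front of the rim.

Request:
move_arm:
  commands:
    - [[0,0,0],-1,-1]
    - [[0,0,0],-1,-1]
    - [[0,0,0],-1,-1]
    - [[0,0,0],-1,-1]
    - [[0,0,0],-1,-1]
    - [[0,-0.1,0],-1,-1]
    - [[0,-0.1,0],-1,-1]
    - [[0,0,-0.1],-1,-1]
    - [[0,0,-0.2],-1,-1]
    - [[0,0,-0.3],-1,-1]
    - [[0,0,-0.4],-1,-1]
    - [[0,0,-0.4],-1,-1]
    - [[0,0,-0.3],-0.6,-1]
    - [[0,0,-0.05],0,-1]
    - [[0.4,0,0],0,-1]
    - [[0.4,0,0],0,-1]
    - [[0,0,0],0,-1]

```text
t: 17.37
eef_pos: [486.6, 8.4, 298.0]
tcp_rot: [3.141, -0.002, -0.047]
ft_force: [0.0, -1.2, -0.7]
opening: 0.003
grip_force: 0.0
```

Now push in small steps, rising with the rim.

Request:
move_arm:
  commands:
    - [[0.2,0,0],0,-1]
    - [[0.2,0,0],0,-1]
    - [[0.2,0,0],0,-1]
    - [[0.2,0,0],0,-1]
    - [[0,0,0],0,-1]

```text
t: 17.78
eef_pos: [509.9, 8.5, 297.8]
tcp_rot: [3.141, -0.001, -0.049]
ft_force: [-0.9, -0.1, 0.5]
opening: 0.004
grip_force: 0.0
```

Request:
move_arm:
  commands:
    - [[0.2,-0.01,0.05],0,-1]
    - [[0.2,-0.01,0.05],0,-1]
    - [[0.2,-0.01,0.05],0,-1]
    - [[0,0,0],0,-1]

```text
t: 18.12
eef_pos: [527.1, 7.7, 302.5]
tcp_rot: [-3.142, 0.002, -0.049]
ft_force: [-5.5, 0.2, 2.3]
opening: 0.008
grip_force: 2.5
```

Request:
move_arm:
  commands:
    - [[0.15,-0.01,0.04],0,-1]
    - [[0.15,-0.01,0.04],0,-1]
    - [[0.15,-0.01,0.04],0,-1]
    - [[0.15,-0.01,0.03],0,-1]
    - [[0,0,0],0,-1]

```text
t: 18.53
eef_pos: [545.1, 6.5, 306.9]
tcp_rot: [-3.142, 0.002, -0.049]
ft_force: [-5.5, 0.3, 3.4]
opening: 0.005
grip_force: 2.4
```

Request:
move_arm:
  commands:
    - [[0.06,0,0.01],0,-1]
    - [[0.06,0,0.01],0,-1]
    - [[0,0,0],0,-1]

```text
t: 18.78
eef_pos: [548.4, 6.4, 307.4]
tcp_rot: [3.141, 0.002, -0.049]
ft_force: [-4.9, 0.5, 3.4]
opening: 0.006
grip_force: 2.5
```

Request:
move_arm:
  commands:
    - [[0.05,0,0.01],0,-1]
    - [[0.05,0,0],0,-1]
    - [[0,0,0],0,-1]

```text
t: 19.03
eef_pos: [551.2, 6.4, 307.6]
tcp_rot: [3.141, 0.002, -0.049]
ft_force: [-5.7, -0.3, 5.1]
opening: 0.003
grip_force: 3.1
```

Request:
move_arm:
  commands:
    - [[0.05,0,0],0,-1]
    - [[0.05,0,0],0,-1]
    - [[0,0,0],0,-1]

```text
t: 19.28
eef_pos: [554.1, 6.4, 307.6]
tcp_rot: [3.141, 0.003, -0.049]
ft_force: [-7.0, -0.7, 5.8]
opening: 0.007
grip_force: 3.6
```

Request:
move_arm:
  commands:
    - [[0.05,0,0.02],0,-1]
    - [[0.03,0,0],0,-1]
    - [[0,0,0],0,-1]

```text
t: 19.53
eef_pos: [556.3, 6.4, 307.9]
tcp_rot: [3.141, 0.004, -0.049]
ft_force: [-8.9, -0.7, 3.5]
opening: 0.005
grip_force: 3.9
```

Request:
move_arm:
  commands:
    - [[0.03,0,0],0,-1]
    - [[0.03,0,0],0,-1]
    - [[0,0,0],0,-1]

```text
t: 19.78
eef_pos: [557.8, 6.3, 308.0]
tcp_rot: [3.141, 0.004, -0.049]
ft_force: [-10.8, -1.0, 5.8]
opening: 0.001
grip_force: 5.2
```

Request:
move_arm:
  commands:
    - [[0.03,0,0.01],0,-1]
    - [[0.03,0,0],0,-1]
    - [[0,0,0],0,-1]

```text
t: 20.03
eef_pos: [559.6, 6.3, 308.2]
tcp_rot: [3.141, 0.005, -0.049]
ft_force: [-10.1, -2.4, 4.7]
opening: 0.005
grip_force: 5.0
```

Request:
move_arm:
  commands:
    - [[0.03,0,0.01],0,-1]
    - [[0.02,0,0],0,-1]
    - [[0,0,0],0,-1]

```text
t: 20.28
eef_pos: [561.3, 6.2, 308.4]
tcp_rot: [3.141, 0.004, -0.049]
ft_force: [-6.3, -2.9, 1.9]
opening: 0.002
grip_force: 3.3
```

Request:
move_arm:
  commands:
    - [[0.03,0,0],0,-1]
    - [[0,0,0],0,-1]

```text
t: 20.45
eef_pos: [562.0, 6.2, 308.3]
tcp_rot: [3.141, 0.005, -0.048]
ft_force: [-8.9, -2.4, 3.9]
opening: 0.009
grip_force: 4.8
```

Request:
move_arm:
  commands:
    - [[0.03,0,0],0,-1]
    - [[0,0,0],0,-1]

```text
t: 20.62
eef_pos: [562.5, 6.2, 308.3]
tcp_rot: [3.141, 0.006, -0.049]
ft_force: [-12.3, -3.7, 5.7]
opening: 0.006
grip_force: 6.4
```

Request:
move_arm:
  commands:
    - [[0.03,0,0],0,-1]
    - [[0,0,0],0,-1]

```text
t: 20.78
eef_pos: [563.3, 6.2, 308.3]
tcp_rot: [3.141, 0.007, -0.048]
ft_force: [-14.2, -3.7, 7.6]
opening: 0.006
grip_force: 7.2
```

Request:
move_arm:
  commands:
    - [[0.02,0,0],0,-1]
    - [[0,0,0],0,-1]

```text
t: 20.95
eef_pos: [563.7, 6.2, 308.3]
tcp_rot: [3.141, 0.007, -0.048]
ft_force: [-14.7, -3.8, 8.6]
opening: 0.004
grip_force: 7.7
```

Request:
move_arm:
  commands:
    - [[0.02,0,0],0,-1]
    - [[0,0,0],0,-1]

```text
t: 21.12
eef_pos: [564.3, 6.2, 308.3]
tcp_rot: [3.141, 0.007, -0.048]
ft_force: [-16.6, -3.2, 8.3]
opening: 0.006
grip_force: 7.9
```

Request:
move_arm:
  commands:
    - [[-0.05,0,0],0,-1]
    - [[-0.05,0,0],0,-1]
    - [[-0.05,0,0],0,-1]
    - [[-0.02,0,0],0,-1]
    - [[0,0,0],0,-1]

```text
t: 21.53
eef_pos: [560.7, 6.4, 308.6]
tcp_rot: [3.141, 0.001, -0.049]
ft_force: [-4.7, -1.6, -1.1]
opening: 0.006
grip_force: 1.8
```

Request:
move_arm:
  commands:
    - [[-0.05,0,0],0,-1]
    - [[-0.05,0,0],0,-1]
    - [[0,0,0],0,-1]

```text
t: 21.78
eef_pos: [558.0, 6.5, 308.9]
tcp_rot: [3.142, -0.001, -0.049]
ft_force: [0.1, 0.5, -0.2]
opening: 0.005
grip_force: 0.0
```

Request:
move_arm:
  commands:
    - [[-0.05,0,0],0,-1]
    - [[-0.05,0,0],0,-1]
    - [[0,0,0],0,-1]

```text
t: 22.03
eef_pos: [554.7, 6.5, 308.8]
tcp_rot: [3.142, -0.0, -0.049]
ft_force: [0.2, 1.1, 0.3]
opening: 0.004
grip_force: 0.0
```

Force fell to zero and stays zero as I back off, so the latch holds. I retreat and verify.

Request:
move_arm:
  commands:
    - [[-0.5,0,0],0,-1]
    - [[-0.9,0,0],0,-1]
    - [[-0.9,0,0.3],0,-1]
    - [[-0.9,0,0.6],0,-1]
    - [[-0.5,-0.8,0.8],0,-1]
    - [[0,-0.9,0.8],0,-1]
    - [[0,-0.9,0.8],0,-1]
    - [[0,-0.9,0],0,-1]
    - [[0,-0.9,0],0,-1]
    - [[0,-0.9,0],0,-1]
    - [[0,-0.5,0],0,-1]
    - [[0,0,0],0,-1]
    - [[0,0,0],0,-1]

```text
t: 23.12
eef_pos: [443.8, -167.9, 407.6]
tcp_rot: [-3.141, 0.0, -0.05]
ft_force: [0.4, -0.2, -0.2]
opening: 0.011
grip_force: 0.0
```

Run:
```python
from h import *
t=shot('top','t6.png');s=shot('side','s6.png')
v=np.zeros((590,640,3),np.uint8);v[:370,:480]=cv2.resize(s['image'][105:235,220:389,::-1],(480,370),interpolation=2);v[375:585,:630]=cv2.resize(t['image'][125:265,140:560,::-1],(630,210))
cv2.imwrite('pics/v6.png',v);print(env.state()['t'])
```

```text
23.2167
```

View pics/v6.png

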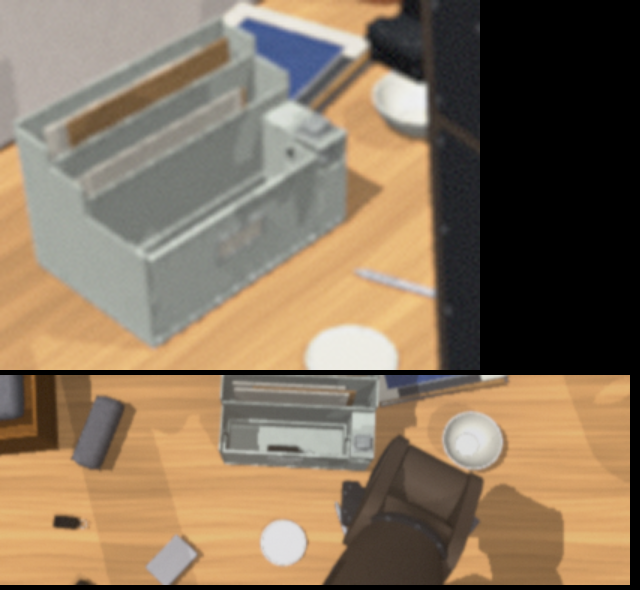

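The bin is shut flush (side view, panel upright at (250,240)). The fob is inside behind the panel (top view, dark at (285,448)), and the other things I can see are where they were.

```bash
python3 -c "
from cell import env
print(env.job_done())"
```

```text
the job is handed in; nothing more can be done
None
```

The middle-sized fob is in the bin and the bin is latched shut, peaking at about 17 N along the push; I let go of the fob about 25–35 mm above the bin floor because the gripper body had to clear the letter slots, so it fell a little rather than being set down in contact.

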